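# Put the setting block away and hold the spring tester at its mark

## Robot

A 6-joint arm with a two-finger parallel gripper is mounted at the origin on the work surface. World frame = base frame: x ahead of the robot, y to its left, z up, the work surface at z = 0. Lengths are in m, angles in rad, forces in N, time in s.
With the tool pointing down it reaches from about 0.375 to 0.9 m from the base axis. Payload 3.1 kg.
Tool frame: the origin (TCP) lies midway between the tips of the shut fingers; the grasp point (between the pads) lies manip.grip_depth behind it (manip.grip_depth is the distance from the TCP to the grasp point, in m); z points along the fingers, y is the direction in which the jaws open and shut (so a half turn about z gives the same grasp; the last joint's range is limited). The gripper opens to 85 mm and grips with 20 to 120 N. Pads are 22 mm wide; open, the fingers measure 114 mm over their backs; the gripper's body (76 mm by 85 mm) begins 54 mm behind the grasp point. The pads swing forward as they close: fully open they stand 13 mm farther back than shut.
Start: joints at [1.026, 0.527, 1.433, -0, 1.181, -0.178], TCP at [0.224, 0.584, 0.231] pointing down, gripper open.
Joint ranges: [-3.08, 3.08], [-0.75, 2.2], [0.22, 2.44], [-1.43, 4.57], [0, 2.65], [-2.85, 2.85]. Speed limits (rad/s): [2.79, 2.79, 3.14, 3.14, 3.14, 3.14].

## Interface

Orientations are given as a unit quaternion [x, y, z, w].
In Python, from station import manip, vision gives the robot as it stands.
- The arm moves only by the shell command python3 -m crank 'ROWS' [FORCE]. ROWS is JSON, a list of rows, each an object with "grip": the closure, from 0 (fully open) to 1 (shut); "offset": the shift along the tool's x, y, z in mm, a list of three; "angular": the turn, a rotation vector about the tool's x, y, z in degrees, a list of three. A call has 1 to 10 rows; each row is the pose to reach, as a shift and turn from the pose commanded when the call began, along the tool's axes at that moment; what a row does not reach only later rows make up. A row lasts 1/10 s, in which the tool goes at most 50 mm and 8.59 degrees, less where a joint would pass 70% of its speed; a pose out of reach is approached as far as the arm can. A call with a gripper value outside its range is refused whole. The fingers move at their own pace and stop on an object; FORCE is the grip in N (left out, the last holds). Time passes only in rows, so rows that repeat a pose let the fingers close. It gives the time, the measured TCP pose, the force and the opening at its end, in the units of the state.
- manip.sense(): the state, without advancing time (a new reading comes with each control period).
- vision.snapshot(name): name is "scene" or "top" or "wrist"; returns a dict with "pixels" (480x640x3 uint8, red, green, blue), "intrinsics" (3x3 intrinsics, pixels), "R" (3x3) and "t" (3): a world point X has camera coordinates R X + t. Camera axes: x right, y down, z forward; pixel columns grow to the right and rows downward; lengths in m; the calibration is good to about 2 mm. The wrist camera is an equidistant fisheye: a pixel r from the principal point sees the ray r / f radians off the axis. A picture is of the moment at which its call begins. There is no depth.
- manip.sign_off(): hands the job in, once; it reports no verdict.
The state is a dict: "t": time; "q": joint angles; "qd": joint speeds; "tau": joint torques, N m; "tcp_pos": TCP position; "tool_rot": TCP orientation; "force": force on the tool from outside, world axes, zero at the start; "ft_torque": the same for the moment, N m; "finger_gap": opening from 0.0 (shut) to 1.0 (fully open).
Only numpy, scipy, OpenCV 4.12 (cv2) and the standard library are available. Lean on these libraries where they do the work, as an engineer would, in place of code of your own. Each camera call takes 0.05 s, during which the arm holds its last target.

## Task

The flat setting block is still standing on the bed of the spring tester, in the carriage's way: put it back fully home in its own slot of the block rack (the long, narrow one, tagged with an oblong) and let go of it. Then take the tester's carriage by its handle and pull it out against its spring until its pointer stands opposite the marker clamp, within the clamp's width, and keep it there: finish while still holding the handle with the gripper, for the spring brings the carriage back if you let go. Leave everything else on the bench where it is.

Things in the scene. Friction and masses are not known exactly. Their poses are not given: they have to be found in the camera images.
- set_block: The flat setting block: a plain aluminium bar standing upright, 20 mm along its x, 40 mm along its y, 70 mm tall, about 0.16 kg. Origin at the centre of its underside, z up. It starts on the tester's bed between the two rails, 12 mm above the bench (its top 82 mm above it), with its 40 mm length roughly along the pull direction (within 15 degrees or so).
- slot_flat: The flat block's own holder: a wooden block 56 mm (x) by 66 mm (y), 34 mm tall, with a chamfered pocket 25 mm (x) by 45 mm (y), 26 mm deep, open at the top. Origin at the centre of its underside, 8 mm above the bench, so the pocket's mouth is at 42 mm and its floor at 16 mm. A white tag with a dark oblong lies on the ledge at its +x side.
- rack: The block rack: a plywood board 140 by 235 mm, 8 mm thick, fixed to the bench, with three holders in a row along its y, 72 mm apart, in any order: flat (long narrow pocket), square and round, each with a tag to match. Origin at the centre of its underside.
- slot_flat_floor (a point): Centre of the floor of the flat block's pocket, 16 mm above the bench; axes as the holder's. The seated block's origin comes here, its long side along y (either way round).
- tester: The spring tester, fixed to the bench: a dark steel bed 400 by 110 mm, 12 mm thick, with two rails along x (35 mm either side of the middle, tops at 24 mm) and a spring canister at the +x end (behind a plate 40 mm behind the resting handle; tops at 50 mm). Origin on the bench, on the middle line; the bed runs from x = -160 to +240 mm. Its y points to the marker's side, z up. The carriage is pulled along its -x, roughly towards the robot.
- carriage: The tester's carriage: an aluminium plate 60 mm (x) by 92 mm (y) by 14 mm, with a bridge handle. Origin at the centre of the plate's underside, 24 mm above the bench; axes parallel to the tester's. It rests at tester x = +80 mm and slides up to 140 mm along tester -x against a spring: 3 N to start, 60 N per m more, 7 to 10 N at the marker. Let go, it returns.
- handle (a point): Centre of the carriage's handle bar, 78 mm above the bench: a straight steel bar along the tester's y, 14 mm thick (x), 16 mm tall, 82 mm long, on two posts at its ends (62 mm free between them, 32 mm free below the bar). It has the same tester x as the pointer.
- pointer (a point): Tip of the brass pointer on the carriage's +y edge, 57 mm to +y from the middle line; same tester x as the handle bar.
- marker: The marker clamp, fixed on the strip beside the bed, 65 to 115 mm from the resting pointer along tester -x: a dark steel block 10 mm (x) by 22 mm (y) by 22 mm tall, a small brass screw on top. Origin at the centre of its underside, 12 mm above the bench; axes parallel to the tester's. The pointer must come to x = 0 of this frame, within 5 mm either way.
- square_block: Bystander: another setting block, 28 by 28 by 60 mm, standing in the square pocket of the rack; origin at the centre of its underside.
- round_block: Bystander: round setting block, diameter 28 mm, 60 mm tall, standing on the bench; origin at the centre of its underside.
- screwdriver: Bystander: screwdriver lying on the bench on the left side.
- wrench: Bystander: wrench lying on the bench on the left side.
- hammer: Bystander: hammer lying on the bench on the far right.
- jar: Bystander: glass jar, 68 mm across, 90 mm tall, origin at the centre of its underside.
- mug: Bystander: white mug, 80 mm across, 90 mm tall, origin at the centre of its underside.
Mind the look-alikes: they are no part of the job. What is shaped like the set_block but orange is not meant.

How it is judged:
By the outcome, as a careful person would: the job done as asked, in the order asked, and still so for the second after the job is handed in, while the arm keeps its last pose, push and grip.
It also fails if it takes over 54 s, if anything falls off the work surface, if the arm or the gripper's body presses on something with over 40 N, if the wrist force passes 120 N, or if a joint passes its speed limit or range.

## Working session

There is one attempt and no reset: what is moved stays moved. The work goes in short steps, Python scripts to look and compute and a shell command to move; the robot and the scene stay as the last step left them, time stands still between calls to the robot, and variables do not carry over. Pictures are saved under pics/ and viewed, and the job is handed in when it is done.

```bash
ls; mkdir -p pics
python3 - <<'E'
from station import manip, vision
import cv2
print(manip.sense(), manip.grip_depth)
for n in ["scene","top","wrist"]:
    s=vision.snapshot(n); cv2.imwrite(f"pics/{n}0.png",s["pixels"][:,:,::-1]); print(n,s["intrinsics"],s["R"],s["t"])
E
```

```text
pics
{'t': 0.0, 'q': array([ 1.02650354e+00,  5.28493030e-01,  1.43389087e+00,  1.47201585e-05,
        1.18138557e+00, -1.78478622e-01]), 'qd': array([-0.00212936, -0.00139605,  0.0001112 , -0.00047984,  0.0016897 ,
       -0.00227167]), 'tau': array([ 2.69948550e-04, -4.42362750e+01, -1.78022057e+01, -2.31788899e-04,
        8.65626993e-03,  1.08511497e-05]), 'tcp_pos': array([0.22315316, 0.5830484 , 0.23032074]), 'tool_rot': array([ 1.81891577e-01,  9.83317990e-01, -1.01570243e-03, -3.91196981e-04]), 'force': array([-0.21027359,  0.48198145, -0.33832849]), 'ft_torque': array([-0.04930447, -0.05514216,  0.00992622]), 'finger_gap': 1.000606737613673} 0.0187
scene [[575.68325561   0.         319.85005678]
 [  0.         575.68325561 239.74330246]
 [  0.           0.           1.        ]] [[-0.63773493  0.77008944 -0.01601293]
 [ 0.60087646  0.48438255 -0.63586242]
 [-0.48191455 -0.41513348 -0.77163629]] [ 0.38354472 -0.2821535   1.95722739]
top [[481.07295305   0.         310.02697153]
 [  0.         481.07295305 233.90455081]
 [  0.           0.           1.        ]] [[-0.01904168 -0.99981478  0.002796  ]
 [-0.98576452  0.0183067  -0.16713222]
 [ 0.16705008 -0.00593868 -0.98593053]] [-0.01992754  0.55303278  1.49123951]
wrist [[371.64829954   0.         318.88638796]
 [  0.         371.64829954 238.86836442]
 [  0.           0.           1.        ]] [[ 0.35807516  0.93369112 -0.00175457]
 [ 0.88421893 -0.33849755  0.32183272]
 [ 0.29989844 -0.11679172 -0.94679492]] [-0.62352184 -0.04059904  0.38150304]
```

View pics/scene0.png

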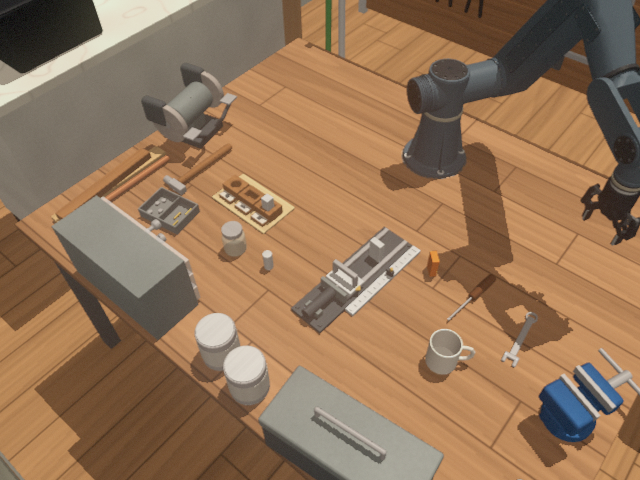

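View pics/top0.png

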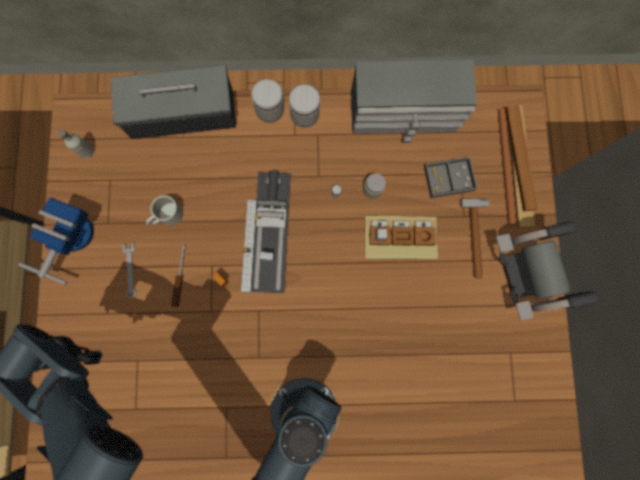

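View pics/wrist0.png

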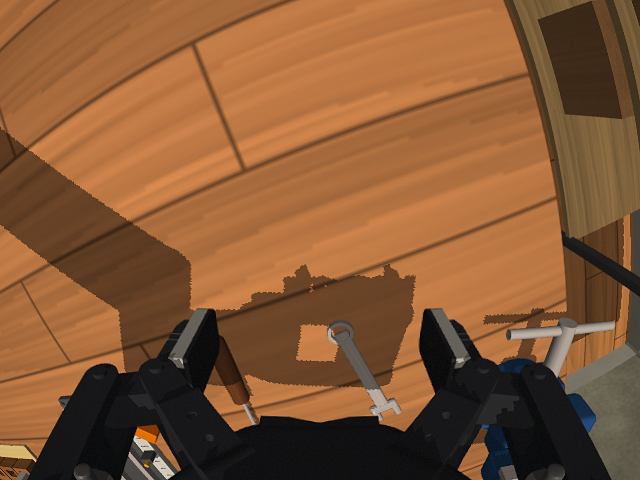

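The top view shows the tester around (267,232), with the block on it near (267,255). The rack is around (401,238), and the middle holder looks like the flat one. I'll zoom in.

Run:
```python
import cv2
t=cv2.imread("pics/top0.png")
a=cv2.resize(t[165:300,235:300],None,fx=4.4,fy=4.4,interpolation=cv2.INTER_CUBIC)
b=cv2.resize(t[205:270,355:445],None,fx=5,fy=5,interpolation=cv2.INTER_CUBIC)
import numpy as np
c=np.zeros((600,800,3),np.uint8);c[:a.shape[0],:a.shape[1]]=a;c[:b.shape[0],320:320+b.shape[1]]=b
cv2.imwrite("pics/z1.png",c)
s=cv2.imread("pics/scene0.png")
a=cv2.resize(s[220:330,285:425],None,fx=5,fy=5,interpolation=cv2.INTER_CUBIC)
cv2.imwrite("pics/z2.png",a)
b=cv2.resize(s[165:240,200:305],None,fx=7,fy=7,interpolation=cv2.INTER_CUBIC)
cv2.imwrite("pics/z3.png",b)
```

```text
(no output)
```

View pics/z1.png

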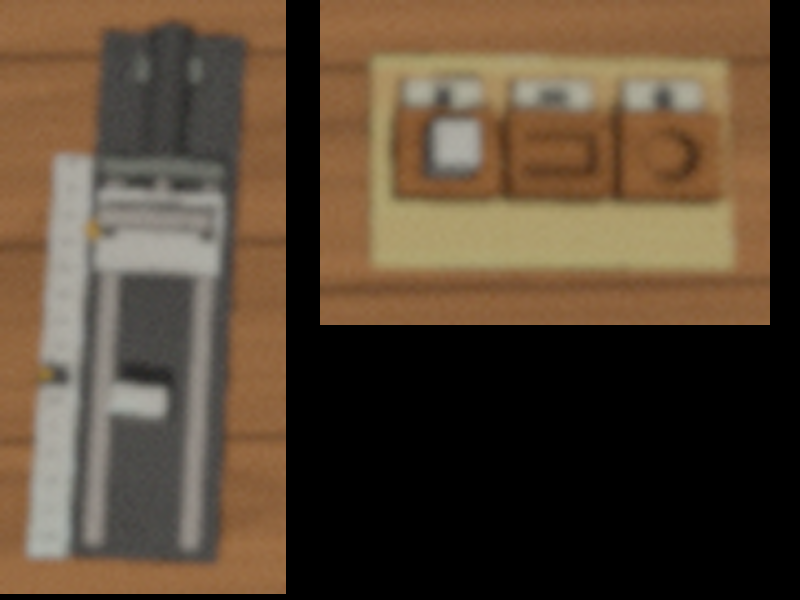

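View pics/z2.png

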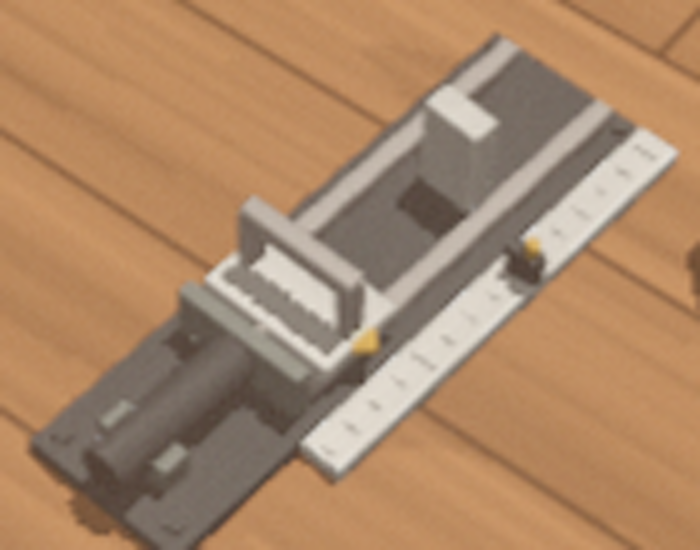

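View pics/z3.png

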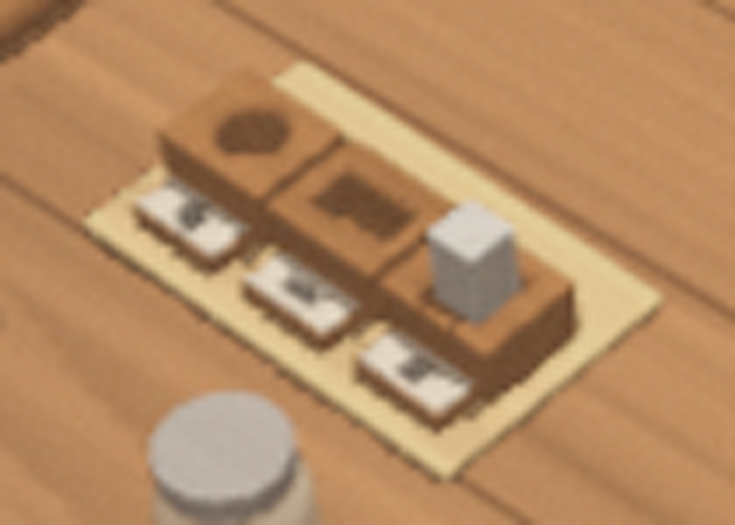

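```bash
cat > h.py <<'E'
import numpy as np, cv2
from scipy.spatial.transform import Rotation as Ro
from station import manip, vision
def ray(s,u,v,fish):
    K=s["intrinsics"]; x=(u-K[0,2])/K[0,0]; y=(v-K[1,2])/K[1,1]
    if fish:
        r=np.hypot(x,y); k=np.sin(r)/r if r>1e-9 else 1; d=np.array([x*k,y*k,np.cos(r)])
    else: d=np.array([x,y,1.])
    R=np.array(s["R"]); return -R.T@s["t"], R.T@d
def onz(s,u,v,z,fish=False):
    o,d=ray(s,u,v,fish); return (o+d*(z-o[2])/d[2])
def proj(s,X,fish=False):
    K=s["intrinsics"]; c=np.array(s["R"])@X+s["t"]
    if fish:
        r=np.hypot(c[0],c[1]); th=np.arctan2(r,c[2]); p=c[:2]/r*th
    else: p=c[:2]/c[2]
    return p*[K[0,0],K[1,1]]+[K[0,2],K[1,2]]
def tolocal(p,yawx=None):
    "world target TCP pos -> offset mm in current tool axes (measured)"
    s=manip.sense(); R=Ro.from_quat(s["tool_rot"]); return R.inv().apply(np.array(p)-s["tcp_pos"])*1000
E
python3 - <<'E'
from h import *
s=vision.snapshot("top"); w=vision.snapshot("wrist"); sc=vision.snapshot("scene")
for n,c in (("top",s),("wrist",w),("scene",sc)): print(n,-c["R"].T@c["t"], c["R"][2])
T=lambda x,y,ox,oy,f,z:onz(s,(x+.5)/f+ox-.5,(y+.5)/f+oy-.5,z).round(4)
print("block corners",[T(*p,235,165,4.4,.082)[:2] for p in [(110,380),(168,382),(168,417),(110,415)]])
print("bar ends",[T(*p,235,165,4.4,.086)[:2] for p in [(100,215),(215,222)]])
print("bed corners",[T(*p,235,165,4.4,.012)[:2] for p in [(105,32),(245,38),(217,558),(75,556)]])
print("marker",T(60,374,235,165,4.4,.034)[:2],"pointer",T(94,231,235,165,4.4,.031)[:2])
print("board",[T(x-320,y,355,205,5,.008)[:2] for x,y in [(372,55),(729,60),(734,268),(370,265)]])
print("pocket",[T(x-320,y,355,205,5,.042)[:2] for x,y in [(528,135),(595,135),(595,175),(528,175)]])
R=Ro.from_quat(manip.sense()["tool_rot"]).as_matrix();print(R)
print("cam in tool", R.T@(-w["R"].T@w["t"]-manip.sense()["tcp_pos"]), w["R"]@R)
E
```

```text
top [ 0.29566896 -0.02119207  1.56274387] [ 0.16705008 -0.00593868 -0.98593053]
wrist [0.14481796 0.61309598 0.37343299] [ 0.30019925 -0.11629571 -0.94676065]
scene [1.35735562 0.65381711 1.33699855] [-0.48191455 -0.41513348 -0.77163629]
block corners [array([0.4957, 0.1273]), array([0.4936, 0.0864]), array([0.4688, 0.0866]), array([0.4709, 0.1273])]
bar ends [array([0.6139, 0.1338]), array([0.6073, 0.052 ])]
bed corners [array([0.7718, 0.1377]), array([0.7651, 0.0315]), array([0.3731, 0.0566]), array([0.3765, 0.16  ])]
marker [0.5073 0.1685] pointer [0.6138 0.144 ]
board [array([ 0.617 , -0.2131]), array([ 0.6093, -0.4487]), array([ 0.4713, -0.4432]), array([ 0.4777, -0.2065])]
pocket [array([ 0.5557, -0.3071]), array([ 0.5549, -0.3501]), array([ 0.5289, -0.3488]), array([ 0.5297, -0.3058])]
[[-9.33846652e-01  3.57673425e-01 -3.88844004e-04]
 [ 3.57673608e-01  9.33846456e-01 -6.22107000e-04]
 [ 1.40609454e-04 -7.20031778e-04 -9.99999731e-01]]
cam in tool [ 0.08398833 -0.00053082 -0.14245396] [[-4.30687065e-04  9.99999814e-01  4.31629677e-04]
 [-9.46716069e-01 -2.68723761e-04 -3.22069267e-01]
 [-3.22069092e-01 -5.47341819e-04  9.46716008e-01]]
```

Run:
```python
from h import *
print(tolocal([0.50,0.11,0.25]))
R=Ro.from_quat(manip.sense()["tool_rot"]); 
x=np.deg2rad(87); X=np.array([np.cos(x),np.sin(x),0]);Z=np.array([0,0,-1.]);Y=np.cross(Z,X)
print(np.rad2deg((R.inv()*Ro.from_matrix(np.c_[X,Y,Z])).as_rotvec()))
```

```text
[-427.65873789 -343.21717197  -18.84613292]
[-4.07355472e-02  1.89706479e-02  7.20426064e+01]
```

```bash
python3 -m crank '[{"grip":0,"offset":[-43,-34,-19],"angular":[0,0,7.2]},{"grip":0,"offset":[-86,-68,-19],"angular":[0,0,14.4]},{"grip":0,"offset":[-128,-103,-19],"angular":[0,0,21.6]},{"grip":0,"offset":[-171,-137,-19],"angular":[0,0,28.8]},{"grip":0,"offset":[-214,-171,-19],"angular":[0,0,36]},{"grip":0,"offset":[-257,-206,-19],"angular":[0,0,43.2]},{"grip":0,"offset":[-300,-240,-19],"angular":[0,0,50.4]},{"grip":0,"offset":[-342,-274,-19],"angular":[0,0,57.6]},{"grip":0,"offset":[-385,-309,-19],"angular":[0,0,64.8]},{"grip":0,"offset":[-428,-343,-19],"angular":[0,0,72]}]' 40 && python3 -m crank '[{"grip":0,"offset":[0,0,0],"angular":[0,0,0]},{"grip":0,"offset":[0,0,0],"angular":[0,0,0]},{"grip":0,"offset":[0,0,0],"angular":[0,0,0]}]'
python3 - <<'E'
from h import *
import pickle
s=vision.snapshot("wrist"); cv2.imwrite("pics/w1.png",s["pixels"][:,:,::-1]); pickle.dump(s,open("w1.pkl","wb"))
st=manip.sense();print(st["tcp_pos"],Ro.from_quat(st["tool_rot"]).as_matrix(),st["t"])
E
```

```text
t: 1.3
tcp_pos: [0.4753, 0.1526, 0.2506]
tool_rot: [0.727, 0.687, 0.0, 0.0]
force: [1.3, 0.8, -0.0]
finger_gap: 1.003
t: 1.6
tcp_pos: [0.4736, 0.1552, 0.2502]
tool_rot: [0.725, 0.689, -0.0, -0.001]
force: [-0.6, 0.5, -0.7]
finger_gap: 1.0
[0.47347053 0.15563836 0.25019819] [[ 4.93795706e-02  9.98779612e-01 -9.71674235e-04]
 [ 9.98780048e-01 -4.93792823e-02  3.18490500e-04]
 [ 2.70121242e-04 -9.86215764e-04 -9.99999477e-01]] 1.65
```

View pics/w1.png

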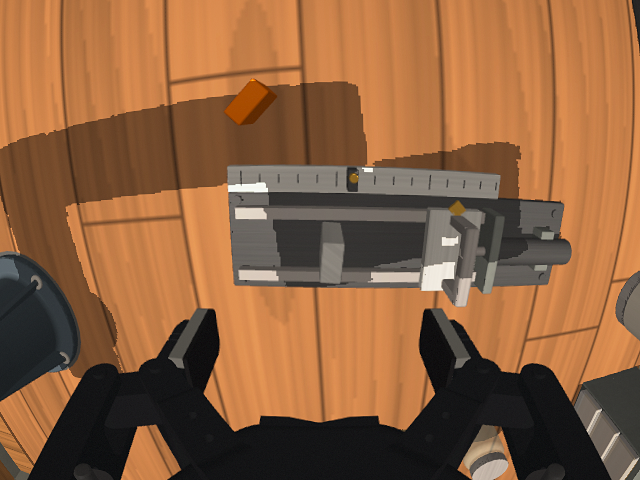

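The wrist view shows the set block at about (332,252), with its long side running across the pull direction. The marker is at (353,178) and the pointer at (457,208). I'll zoom in to measure.

Run:
```python
import cv2
t=cv2.imread("pics/w1.png")
cv2.imwrite("pics/z4.png",cv2.resize(t[160:310,305:505],None,fx=4,fy=4,interpolation=cv2.INTER_NEAREST))
```

```text
(no output)
```

View pics/z4.png

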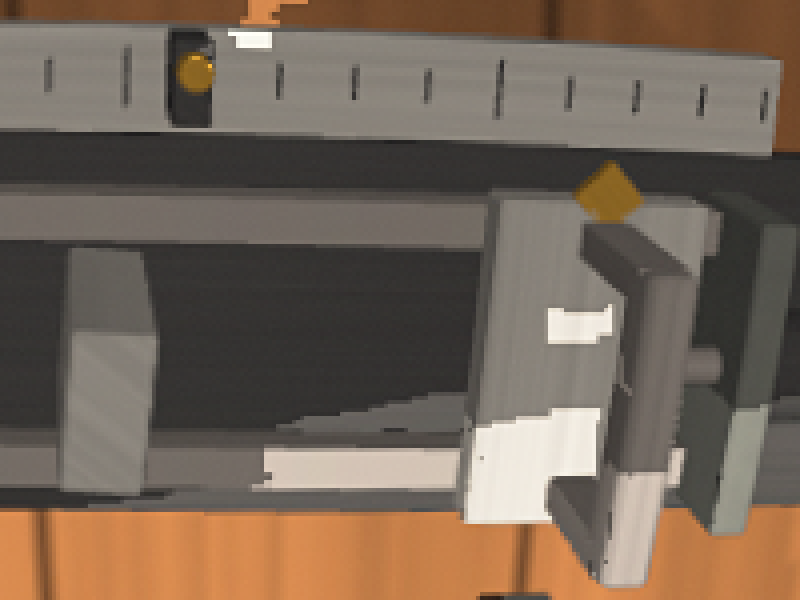

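```bash
cat > m1.py <<'E'
from h import *
import pickle
s=pickle.load(open("w1.pkl","rb"))
T=lambda x,y,z:onz(s,(x+.5)/4+305-.5,(y+.5)/4+160-.5,z,True)[:2]
c=np.array([T(*p,.082) for p in [(72,333),(158,333),(142,493),(62,490)]]);print("blk",c.round(4),c.mean(0))
print("base",T(68,248,.012),T(143,250,.012))
a=c[0]-c[3];b=c[1]-c[2];print("yaw",np.rad2deg(np.arctan2(-a[0],a[1])),np.rad2deg(np.arctan2(-b[0],b[1])))
print("marker top screw",T(196,72,.036),"marker base", T(172,125,.012),T(212,126,.012))
print("pointer",T(610,163,.031))
bar=np.array([T(*p,.086) for p in [(640,270),(692,272),(648,585),(600,582)]]);print("bar",bar.round(4),bar.mean(0))
print("rails",[T(*p,.024) for p in [(0,195),(480,207)]])
E
python3 m1.py
```

```text
blk [[0.4743 0.1286]
 [0.4934 0.1277]
 [0.4886 0.0886]
 [0.4702 0.0903]] [0.48162756 0.10879985]
base [0.47381487 0.12805706] [0.49378927 0.12651135]
yaw -6.140194643239347 -6.910565008652972
marker top screw [0.50724007 0.17799233] marker base [0.50257632 0.16016316] [0.51306697 0.15944764]
pointer [0.61650463 0.1503468 ]
bar [[0.6042 0.1385]
 [0.6175 0.1374]
 [0.6148 0.056 ]
 [0.6015 0.0582]] [0.60948918 0.09754051]
rails [array([0.45723725, 0.14650536]), array([0.58277996, 0.1377736 ])]
```

Run:
```python
from h import *
print(tolocal([0.4816,0.1088,0.130]),tolocal([0.4816,0.1088,0.047]))
```

```text
[-46.41225967  10.55093769 120.17530778] [-46.43467973  10.63279359 203.17526439]
```

```bash
python3 -m crank '[{"grip":0,"offset":[-23,5,20],"angular":[0,0,1]},{"grip":0,"offset":[-46.4,10.6,50],"angular":[0,0,2.2]},{"grip":0,"offset":[-46.4,10.6,85],"angular":[0,0,2.2]},{"grip":0,"offset":[-46.4,10.6,105],"angular":[0,0,2.2]},{"grip":0,"offset":[-46.4,10.6,110],"angular":[0,0,2.2]},{"grip":0,"offset":[-46.4,10.6,110],"angular":[0,0,2.2]},{"grip":0,"offset":[-46.4,10.6,110],"angular":[0,0,2.2]}]'
python3 - <<'E'
from h import *
import pickle
s=vision.snapshot("wrist"); cv2.imwrite("pics/w2.png",s["pixels"][:,:,::-1]); pickle.dump(s,open("w2.pkl","wb"))
st=manip.sense();print(st["tcp_pos"],Ro.from_quat(st["tool_rot"]).as_matrix(),st["t"])
print(tolocal([0.4816,0.1088,0.047]))
E
```

```text
t: 2.35
tcp_pos: [0.4833, 0.1085, 0.1413]
tool_rot: [0.738, 0.675, 0.001, 0.001]
force: [0.1, 0.4, 1.0]
finger_gap: 1.0
[0.48355097 0.10832472 0.14152106] [[ 8.84399223e-02  9.96077858e-01  2.69833890e-03]
 [ 9.96081481e-01 -8.84402810e-02  1.36721907e-05]
 [ 2.52260417e-04  2.68655624e-03 -9.99996359e-01]] 2.4
[ 0.27702765 -2.23928829 94.51545957]
```

View pics/w2.png

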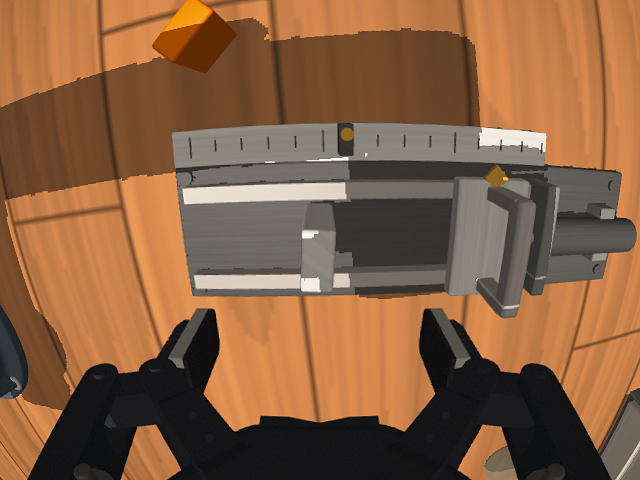

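The block sits midway between the jaws at column ~319. Descending and gripping.

```bash
python3 -m crank '[{"grip":0,"offset":[0,-2.2,30],"angular":[0,0,0]},{"grip":0,"offset":[0,-2.2,60],"angular":[0,0,0]},{"grip":0,"offset":[0,-2.2,85],"angular":[0,0,0]},{"grip":0,"offset":[0,-2.2,94],"angular":[0,0,0]},{"grip":0,"offset":[0,-2.2,94],"angular":[0,0,0]},{"grip":0.4,"offset":[0,-2.2,94],"angular":[0,0,0]},{"grip":0.8,"offset":[0,-2.2,94],"angular":[0,0,0]},{"grip":1,"offset":[0,-2.2,94],"angular":[0,0,0]},{"grip":1,"offset":[0,-2.2,94],"angular":[0,0,0]},{"grip":1,"offset":[0,-2.2,94],"angular":[0,0,0]}]' 50;python3 -m crank '[{"grip":1,"offset":[0,0,0],"angular":[0,0,0]},{"grip":1,"offset":[0,0,0],"angular":[0,0,0]},{"grip":1,"offset":[0,0,0],"angular":[0,0,0]}]'
```

```text
t: 3.4
tcp_pos: [0.4809, 0.1077, 0.047]
tool_rot: [0.738, 0.675, 0.0, 0.0]
force: [-0.4, -0.7, 4.7]
finger_gap: 0.225
t: 3.7
tcp_pos: [0.481, 0.1077, 0.047]
tool_rot: [0.738, 0.675, 0.0, 0.0]
force: [0.4, 0.1, 5.4]
finger_gap: 0.226
```

```bash
python3 -m crank '[{"grip":1,"offset":[0,0,-30],"angular":[0,0,0]},{"grip":1,"offset":[0,0,-70],"angular":[0,0,0]},{"grip":1,"offset":[0,0,-110],"angular":[0,0,0]},{"grip":1,"offset":[0,0,-140],"angular":[0,0,0]},{"grip":1,"offset":[0,0,-153],"angular":[0,0,0]},{"grip":1,"offset":[0,0,-153],"angular":[0,0,0]}]'
python3 - <<'E'
from h import *
print(tolocal([0.542,-0.40,0.20]))
E
```

```text
t: 4.3
tcp_pos: [0.4815, 0.1079, 0.2011]
tool_rot: [0.738, 0.675, 0.002, 0.001]
force: [0.1, 0.2, -2.5]
finger_gap: 0.231
[-500.38415809  105.84756419    1.32217777]
```

```bash
python3 -m crank '[{"grip":1,"offset":[-40,8,0],"angular":[0,0,0]},{"grip":1,"offset":[-90,19,0],"angular":[0,0,-1]},{"grip":1,"offset":[-140,30,0],"angular":[0,0,-2]},{"grip":1,"offset":[-190,40,0],"angular":[0,0,-3]},{"grip":1,"offset":[-240,51,0],"angular":[0,0,-3.2]},{"grip":1,"offset":[-290,62,0],"angular":[0,0,-3.2]},{"grip":1,"offset":[-340,72,0],"angular":[0,0,-3.2]},{"grip":1,"offset":[-390,83,0],"angular":[0,0,-3.2]},{"grip":1,"offset":[-430,91,0],"angular":[0,0,-3.2]},{"grip":1,"offset":[-470,100,0],"angular":[0,0,-3.2]}]'
python3 - <<'E'
from h import *
print(tolocal([0.542,-0.40,0.20]))
E
```

```text
t: 5.3
tcp_pos: [0.5368, -0.3714, 0.1966]
tool_rot: [0.72, 0.694, -0.0, -0.002]
force: [0.8, 0.1, -2.8]
finger_gap: 0.229
[-28.37545833   6.247058    -3.5088675 ]
```

```bash
python3 -m crank '[{"grip":1,"offset":[-20,3,0],"angular":[0,0,0]},{"grip":1,"offset":[-28,6,-3],"angular":[0,0,0]},{"grip":1,"offset":[-28,6,-3],"angular":[0,0,0]},{"grip":1,"offset":[-28,6,-3],"angular":[0,0,0]},{"grip":1,"offset":[-28,6,-3],"angular":[0,0,0]}]'
python3 - <<'E'
from h import *
import pickle
s=vision.snapshot("wrist"); cv2.imwrite("pics/w3.png",s["pixels"][:,:,::-1]); pickle.dump(s,open("w3.pkl","wb"))
st=manip.sense();print(st["tcp_pos"],Ro.from_quat(st["tool_rot"]).as_matrix(),st["t"])
E
```

```text
t: 5.8
tcp_pos: [0.5427, -0.3953, 0.2019]
tool_rot: [0.719, 0.696, 0.0, -0.001]
force: [-0.6, -0.0, -1.5]
finger_gap: 0.227
[ 0.54290417 -0.39553735  0.20215815] [[ 3.24665184e-02  9.99472443e-01 -8.71828800e-04]
 [ 9.99472170e-01 -3.24654871e-02  1.17207241e-03]
 [ 1.14314973e-03 -9.09421733e-04 -9.99998933e-01]] 5.85
```

View pics/w3.png

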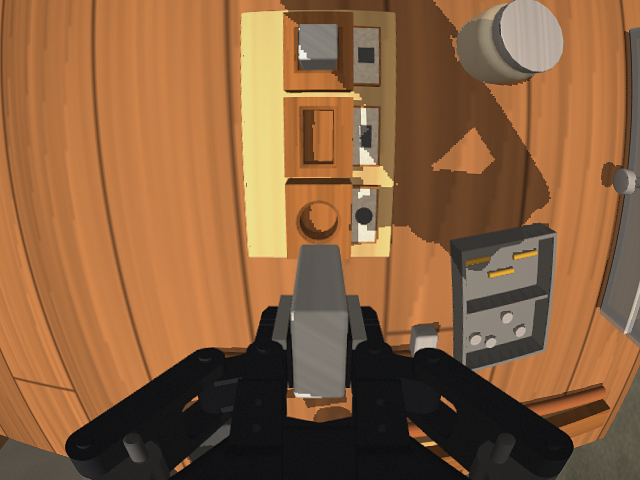

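The flat pocket is in the middle at (318,136), with the oblong tag at (365,136). The held block is upright at (320,320). I'll zoom in for the edges.

Run:
```python
import cv2
t=cv2.imread("pics/w3.png")
cv2.imwrite("pics/z5.png",cv2.resize(t[85:195,270:400],None,fx=5,fy=5,interpolation=cv2.INTER_NEAREST))
cv2.imwrite("pics/z6.png",cv2.resize(t[235:405,270:370],None,fx=3.5,fy=3.5,interpolation=cv2.INTER_NEAREST))
```

```text
(no output)
```

View pics/z5.png

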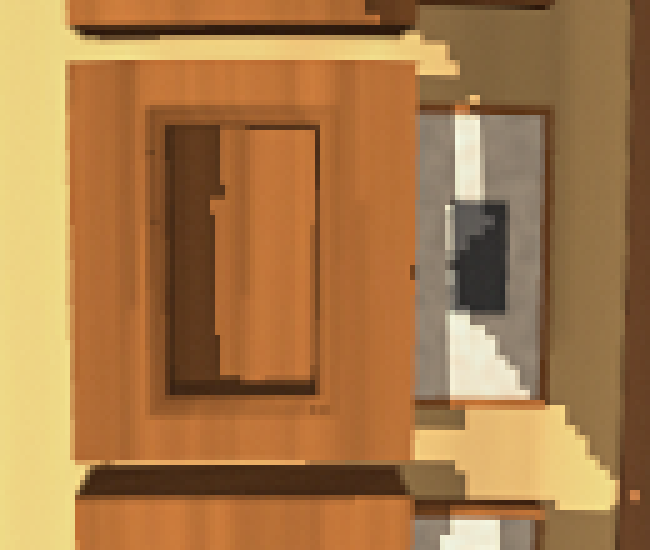

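View pics/z6.png

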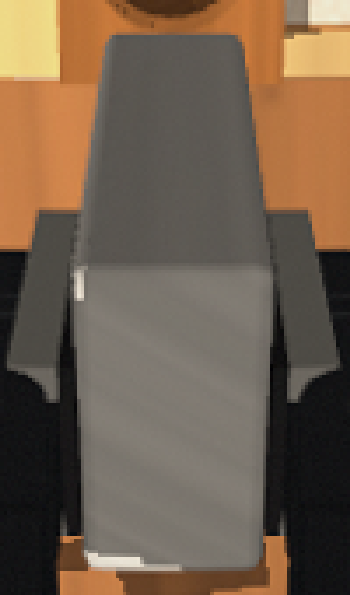

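Run:
```python
from h import *
import pickle
s=pickle.load(open("w3.pkl","rb"))
T=lambda x,y,z:onz(s,(x+.5)/5+270-.5,(y+.5)/5+85-.5,z,True)[:2]
B=lambda x,y,z:onz(s,(x+.5)/3.5+270-.5,(y+.5)/3.5+235-.5,z,True)[:2]
def rep(n,c):
    c=np.array(c);a=c[0]-c[3];b=c[1]-c[2];e=c[1]-c[0];f=c[2]-c[3]
    print(n,c.round(4).tolist(),"ctr",c.mean(0).round(4),"L",np.linalg.norm([a,b,e,f],axis=1).round(4),"yaw",np.rad2deg([np.arctan2(-a[0],a[1]),np.arctan2(-b[0],b[1]),np.arctan2(e[1],e[0]),np.arctan2(f[1],f[0])]).round(1))
rep("holder",[T(*p,.042) for p in [(70,60),(415,60),(413,460),(75,460)]])
rep("chamf",[T(*p,.042) for p in [(148,107),(335,107),(332,413),(150,413)]])
rep("floor?",[T(*p,.040) for p in [(166,125),(319,125),(317,395),(166,395)]])
z=manip.sense()["tcp_pos"][2]
zt=z+.035
rep("blk top",[B(*p,zt) for p in [(78,267),(270,267),(264,567),(85,567)]])
print("bottom",B(106,36,zt-.07),B(243,36,zt-.07))
print(manip.sense()["tcp_pos"])
```

```text
holder [[0.5166, -0.2942], [0.5716, -0.296], [0.57, -0.3618], [0.5144, -0.3599]] ctr [ 0.5432 -0.328 ] L [0.0658 0.0658 0.0551 0.0556] yaw [-1.9 -1.4 -1.9 -1.9]
chamf [[0.5288, -0.3025], [0.5586, -0.3035], [0.5568, -0.3536], [0.5271, -0.3526]] ctr [ 0.5428 -0.328 ] L [0.0501 0.0501 0.0299 0.0298] yaw [-1.9 -2.1 -1.9 -1.9]
floor? [[0.5315, -0.3055], [0.5561, -0.3063], [0.5545, -0.3508], [0.5297, -0.35]] ctr [ 0.5429 -0.3282] L [0.0445 0.0445 0.0246 0.0248] yaw [-2.2 -2.  -1.9 -1.9]
blk top [[0.5334, -0.374], [0.5516, -0.3746], [0.5512, -0.4134], [0.5315, -0.4127]] ctr [ 0.5419 -0.3937] L [0.0388 0.0388 0.0182 0.0197] yaw [-2.8 -0.7 -1.9 -1.9]
bottom [ 0.53261374 -0.37558636] [ 0.55247467 -0.37623341]
[ 0.54290417 -0.39553735  0.20215815]
```

Run:
```python
from h import *
print(tolocal([0.5433,-0.328,0.10]))
```

```text
[ 67.39777243  -1.70411138 102.23685122]
```

```bash
python3 -m crank '[{"grip":1,"offset":[35,-0.8,0],"angular":[0,0,0]},{"grip":1,"offset":[60,-1.7,20],"angular":[0,0,0]},{"grip":1,"offset":[67.4,-1.7,50],"angular":[0,0,0]},{"grip":1,"offset":[67.4,-1.7,80],"angular":[0,0,0]},{"grip":1,"offset":[67.4,-1.7,100],"angular":[0,0,0]},{"grip":1,"offset":[67.4,-1.7,105],"angular":[0,0,0]},{"grip":1,"offset":[67.4,-1.7,105],"angular":[0,0,0]},{"grip":1,"offset":[67.4,-1.7,105],"angular":[0,0,0]}]'
python3 - <<'E'
from h import *
import pickle
s=vision.snapshot("wrist"); cv2.imwrite("pics/w4.png",cv2.resize(s["pixels"][60:400,200:440,::-1],None,fx=1.7,fy=1.7)); pickle.dump(s,open("w4.pkl","wb"))
st=manip.sense();print(st["tcp_pos"],Ro.from_quat(st["tool_rot"]).as_matrix()[:,0],st["t"],tolocal([0.5433,-0.328,0.051]))
E
```

```text
t: 6.65
tcp_pos: [0.5444, -0.3305, 0.0986]
tool_rot: [0.719, 0.695, 0.0, 0.001]
force: [0.5, -0.3, -2.0]
finger_gap: 0.225
[ 0.54448199 -0.33068116  0.09892604] [ 0.03394758  0.99942168 -0.00196535] 6.7 [ 2.73367751 -1.38593842 47.91760793]
```

View pics/w4.png

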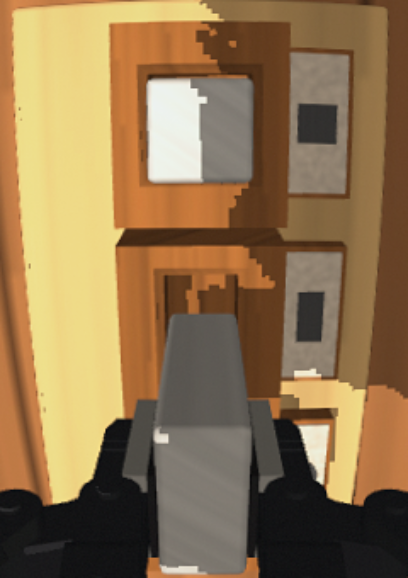

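```bash
python3 -m crank '[{"grip":1,"offset":[2.7,-1.4,5],"angular":[0,0,0]},{"grip":1,"offset":[2.7,-1.4,14],"angular":[0,0,0]},{"grip":1,"offset":[2.7,-1.4,18],"angular":[0,0,0]},{"grip":1,"offset":[2.7,-1.4,18],"angular":[0,0,0]},{"grip":1,"offset":[2.7,-1.4,18],"angular":[0,0,0]}]'
python3 - <<'E'
from h import *
import pickle
s=vision.snapshot("wrist"); cv2.imwrite("pics/w5.png",cv2.resize(s["pixels"][150:350,240:400,::-1],None,fx=3,fy=3)); pickle.dump(s,open("w5.pkl","wb"))
st=manip.sense();print(st["tcp_pos"],Ro.from_quat(st["tool_rot"]).as_matrix()[:,0],st["t"],tolocal([0.5433,-0.328,0.051]))
E
```

```text
t: 7.2
tcp_pos: [0.5421, -0.3274, 0.079]
tool_rot: [0.719, 0.695, -0.0, -0.0]
force: [0.1, -0.1, -2.0]
finger_gap: 0.221
[ 0.54229864 -0.32748376  0.07924283] [ 3.43429228e-02  9.99410104e-01 -8.98016136e-05] 7.25 [-0.47900841  1.01618427 28.24295323]
```

View pics/w5.png

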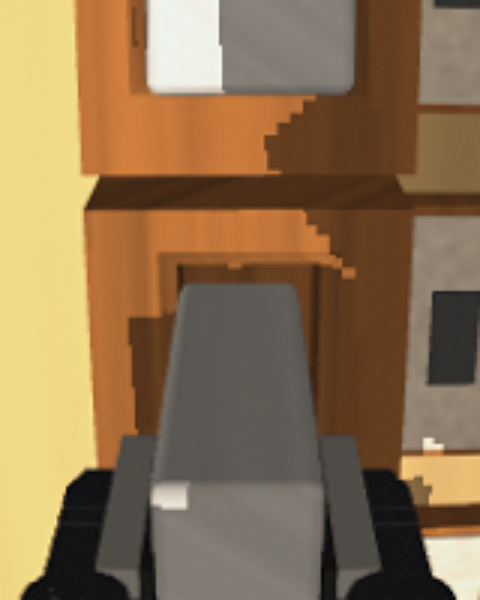

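The pocket's inner edges are at columns 178 and 320 and the block's at 183 and 299. I'll shift it about 1.2 mm to the right and lower it.

```bash
python3 -m crank '[{"grip":1,"offset":[0.3,1.2,2],"angular":[0,0,0]},{"grip":1,"offset":[0.3,1.2,6],"angular":[0,0,0]},{"grip":1,"offset":[0.3,1.2,11],"angular":[0,0,0]},{"grip":1,"offset":[0.3,1.2,16],"angular":[0,0,0]},{"grip":1,"offset":[0.3,1.2,20],"angular":[0,0,0]},{"grip":1,"offset":[0.3,1.2,23],"angular":[0,0,0]},{"grip":1,"offset":[0.3,1.2,25],"angular":[0,0,0]},{"grip":1,"offset":[0.3,1.2,25],"angular":[0,0,0]}]'
```

```text
t: 8.05
tcp_pos: [0.5433, -0.3269, 0.0539]
tool_rot: [0.719, 0.695, -0.0, -0.0]
force: [0.3, 0.5, -3.2]
finger_gap: 0.23
```

```bash
python3 -m crank '[{"grip":1,"offset":[0,0,1],"angular":[0,0,0]},{"grip":1,"offset":[0,0,2.5],"angular":[0,0,0]},{"grip":1,"offset":[0,0,3],"angular":[0,0,0]},{"grip":1,"offset":[0,0,3],"angular":[0,0,0]}]'
```

```text
t: 8.45
tcp_pos: [0.5434, -0.3271, 0.0513]
tool_rot: [0.719, 0.695, -0.0, -0.0]
force: [0.1, 0.2, -2.3]
finger_gap: 0.226
```

```bash
python3 -m crank '[{"grip":1,"offset":[0,0,1],"angular":[0,0,0]},{"grip":1,"offset":[0,0,1.5],"angular":[0,0,0]},{"grip":1,"offset":[0,0,1.5],"angular":[0,0,0]}]'
```

```text
t: 8.75
tcp_pos: [0.5436, -0.3272, 0.051]
tool_rot: [0.719, 0.695, -0.0, 0.0]
force: [-1.0, 1.3, 5.5]
finger_gap: 0.225
```

The block touched the pocket floor at the expected height, with force +5.5 N. Releasing.

```bash
python3 -m crank '[{"grip":0.6,"offset":[0,0,0],"angular":[0,0,0]},{"grip":0.3,"offset":[0,0,0],"angular":[0,0,0]},{"grip":0.3,"offset":[0,0,0],"angular":[0,0,0]},{"grip":0,"offset":[0,0,0],"angular":[0,0,0]},{"grip":0,"offset":[0,0,0],"angular":[0,0,0]},{"grip":0,"offset":[0,0,-30],"angular":[0,0,0]},{"grip":0,"offset":[0,0,-70],"angular":[0,0,0]},{"grip":0,"offset":[0,0,-110],"angular":[0,0,0]},{"grip":0,"offset":[-20,0,-140],"angular":[0,0,0]},{"grip":0,"offset":[-40,0,-150],"angular":[0,0,0]}]';python3 -m crank '[{"grip":0,"offset":[0,0,0],"angular":[0,0,0]},{"grip":0,"offset":[0,0,0],"angular":[0,0,0]}]'
python3 - <<'E'
from h import *
import pickle
s=vision.snapshot("wrist"); cv2.imwrite("pics/w6.png",s["pixels"][:,:,::-1]); pickle.dump(s,open("w6.pkl","wb"))
s=vision.snapshot("scene"); cv2.imwrite("pics/s6.png",cv2.resize(s["pixels"][165:240,200:305,::-1],None,fx=6,fy=6,interpolation=cv2.INTER_CUBIC))
E
```

```text
t: 9.75
tcp_pos: [0.5439, -0.3683, 0.2044]
tool_rot: [0.719, 0.695, 0.0, 0.004]
force: [0.8, -0.3, 0.3]
finger_gap: 1.004
t: 9.95
tcp_pos: [0.5415, -0.3665, 0.1992]
tool_rot: [0.719, 0.695, 0.0, -0.001]
force: [0.5, 0.6, -0.2]
finger_gap: 0.999
```

View pics/w6.png

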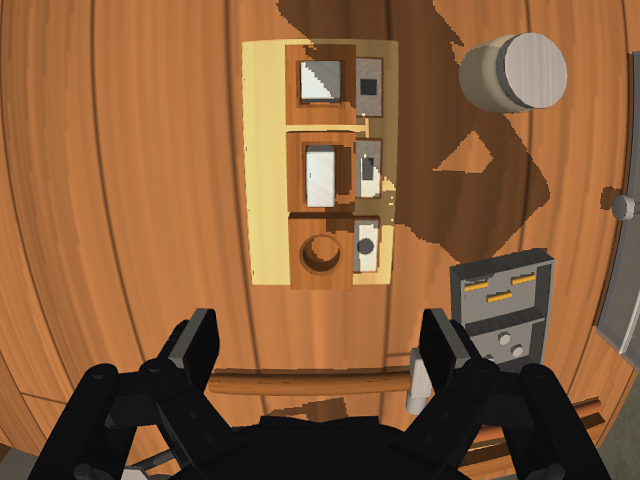

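View pics/s6.png

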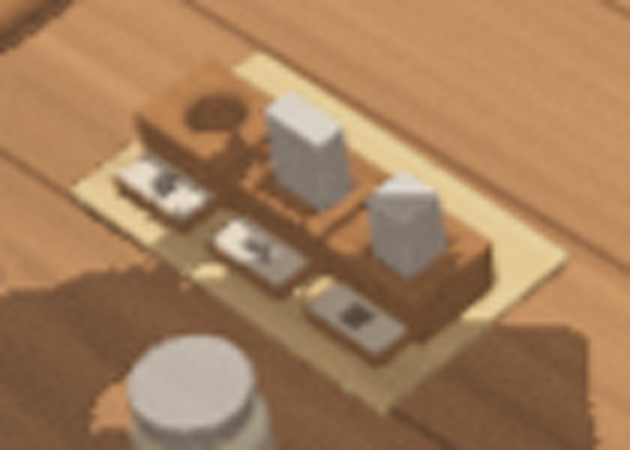

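Run:
```python
from h import *
import pickle
s=pickle.load(open("w6.pkl","rb"))
im=s["pixels"][140:215,298:345]; g=cv2.cvtColor(im,cv2.COLOR_RGB2HSV); m=(g[...,1]<45).astype(np.uint8)
n,l,st,c=cv2.connectedComponentsWithStats(m);k=1+st[1:,4].argmax();cs,_=cv2.findContours((l==k).astype(np.uint8),cv2.RETR_EXTERNAL,cv2.CHAIN_APPROX_NONE)
for z in (.086,.092):
    P=np.array([onz(s,p[0][0]+298,p[0][1]+140,z,True)[:2]*1000 for p in max(cs,key=len)],np.float32); print(z,cv2.minAreaRect(P))
print(tolocal([0.6095,0.0975,0.25]), tolocal([0.52,0.0975,0.2]))
```

```text
0.086 ((542.4855346679688, -324.32183837890625), (43.196895599365234, 19.60100746154785), 88.4688720703125)
0.092 ((542.506591796875, -323.37249755859375), (42.18460464477539, 19.141695022583008), 88.46890258789062)
[464.99105917  52.48381689 -50.63049621] [ 4.61799210e+02 -3.68179254e+01 -3.78521908e-01]
```

The block is seated upright and aligned in the oblong slot, and the gripper is clear of it. Next, the handle.

```bash
python3 -m crank '[{"grip":0,"offset":[45,5,0],"angular":[0,0,0]},{"grip":0,"offset":[92,10,0],"angular":[0,0,0.5]},{"grip":0,"offset":[139,15,0],"angular":[0,0,1]},{"grip":0,"offset":[186,20,0],"angular":[0,0,1.6]},{"grip":0,"offset":[233,26,0],"angular":[0,0,1.6]},{"grip":0,"offset":[280,31,0],"angular":[0,0,1.6]},{"grip":0,"offset":[325,36,0],"angular":[0,0,1.6]},{"grip":0,"offset":[370,41,0],"angular":[0,0,1.6]},{"grip":0,"offset":[410,46,0],"angular":[0,0,1.6]},{"grip":0,"offset":[440,50,0],"angular":[0,0,1.6]}]';python3 -m crank '[{"grip":0,"offset":[0,0,0],"angular":[0,0,0]},{"grip":0,"offset":[0,0,0],"angular":[0,0,0]}]'
python3 - <<'E'
from h import *
import pickle
s=vision.snapshot("wrist"); cv2.imwrite("pics/w7.png",s["pixels"][:,:,::-1]); pickle.dump(s,open("w7.pkl","wb"))
print(tolocal([0.6095,0.0975,0.2]))
E
```

```text
t: 11.05
tcp_pos: [0.6055, 0.0748, 0.1984]
tool_rot: [0.728, 0.686, -0.001, -0.002]
force: [0.4, -0.2, 0.7]
finger_gap: 0.998
t: 11.25
tcp_pos: [0.6058, 0.0723, 0.1986]
tool_rot: [0.728, 0.686, -0.001, -0.001]
force: [0.7, 0.3, 0.8]
finger_gap: 1.001
[26.45023954  1.88259412 -1.26545605]
```

View pics/w7.png

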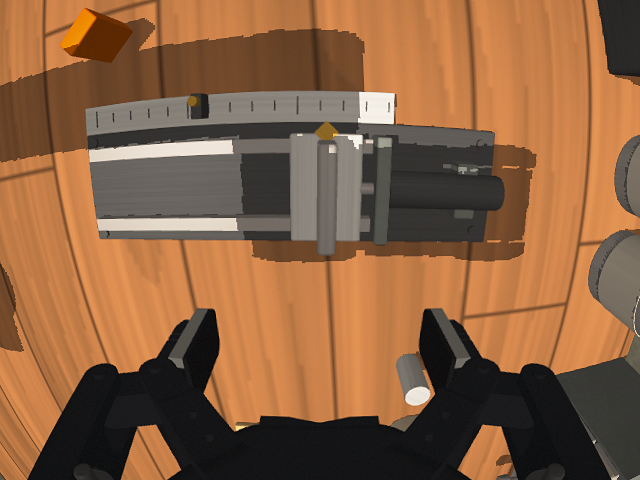

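Run:
```python
import cv2
t=cv2.imread("pics/w7.png")
cv2.imwrite("pics/z7.png",cv2.resize(t[85:265,180:400],None,fx=3.3,fy=3.3,interpolation=cv2.INTER_NEAREST))
```

```text
(no output)
```

View pics/z7.png

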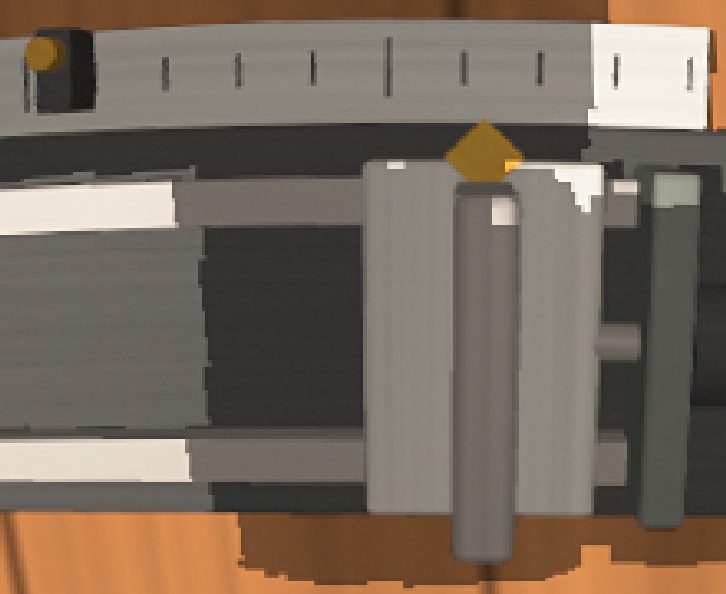

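Run:
```python
from h import *
import pickle
s=pickle.load(open("w7.pkl","rb"));w1=pickle.load(open("w1.pkl","rb"))
px=lambda x,y:((x+.5)/3.3+180-.5,(y+.5)/3.3+85-.5)
T=lambda x,y,z:onz(s,*px(x,y),z,True)[:2]
bar=np.array([T(*p,.086) for p in [(456,193),(516,193),(512,560),(453,560)]]);print("bar",bar.round(4).tolist(),bar.mean(0))
print("pointer",T(485,121,.031))
p1=lambda x,y:((x+.5)/4+305-.5,(y+.5)/4+160-.5)
def tri(a,b):
    (o1,d1),(o2,d2)=a,b
    A=np.zeros((3,3));r=np.zeros(3)
    for o,d in (a,b):
        d=d/np.linalg.norm(d);M=np.eye(3)-np.outer(d,d);A+=M;r+=M@o
    return np.linalg.solve(A,r)
scr=tri(ray(s,*px(42,54),True),ray(w1,*p1(196,72),True));print("screw",scr)
pt=tri(ray(s,*px(485,121),True),ray(w1,*p1(610,163),True));print("ptr",pt)
print("marker base edge (y-)",T(33,110,.012),T(95,108,.012))
print("scale y- edge",T(0,140,.012),T(590,124,.012), "rail", T(0,232,.024),T(360,225,.024))
```

```text
bar [[0.6075, 0.1372], [0.6199, 0.1365], [0.6151, 0.0557], [0.602, 0.0565]] [0.61112975 0.09646575]
pointer [0.61529702 0.15112702]
screw [0.50671325 0.17871662 0.0412072 ]
ptr [0.61523394 0.15115877 0.03430962]
marker base edge (y-) [0.49247081 0.165637  ] [0.51052032 0.16387064]
scale y- edge [0.48176093 0.15858203] [0.64338963 0.14878674] rail [0.48348877 0.13355875] [0.5816969  0.12615097]
```

Run:
```python
from h import *
print(tolocal([0.6111,0.0965,0.059])); X=Ro.from_quat(manip.sense()["tool_rot"]).as_matrix()[:,0];print(np.rad2deg(np.arctan2(X[1],X[0])))
```

```text
[ 25.61834939   3.89705781 139.73032366]
86.5020334102378
```

```bash
python3 -m crank '[{"grip":0.4,"offset":[13,2,0],"angular":[0,0,0]},{"grip":0.4,"offset":[25.6,3.9,15],"angular":[0,0,0]},{"grip":0.4,"offset":[25.6,3.9,45],"angular":[0,0,0]},{"grip":0.4,"offset":[25.6,3.9,60],"angular":[0,0,0]},{"grip":0.4,"offset":[25.6,3.9,60],"angular":[0,0,0]},{"grip":0.4,"offset":[25.6,3.9,60],"angular":[0,0,0]}]' 80
python3 - <<'E'
from h import *
import pickle
s=vision.snapshot("wrist"); cv2.imwrite("pics/w8.png",s["pixels"][:,:,::-1]); pickle.dump(s,open("w8.pkl","wb"))
print(tolocal([0.6111,0.0965,0.059])); X=Ro.from_quat(manip.sense()["tool_rot"]).as_matrix()[:,0];print(np.rad2deg(np.arctan2(X[1],X[0])))
E
```

```text
t: 11.9
tcp_pos: [0.6125, 0.0964, 0.1391]
tool_rot: [0.729, 0.685, -0.0, -0.0]
force: [0.4, 0.5, -0.1]
finger_gap: 0.602
[ 2.02733865e-02 -2.07380016e+00  8.09887468e+01]
86.42132881375844
```

View pics/w8.png

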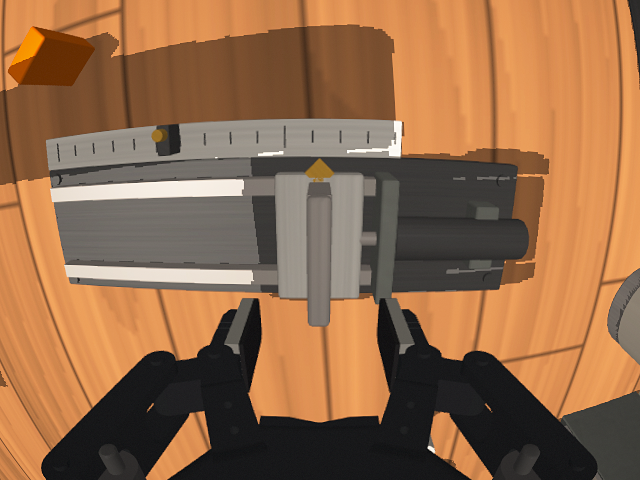

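The bar is centred between the fingers at column ~318. Descending and closing.

```bash
python3 -m crank '[{"grip":0.4,"offset":[0,-1.2,20],"angular":[0,0,0]},{"grip":0.4,"offset":[0,-1.2,45],"angular":[0,0,0]},{"grip":0.4,"offset":[0,-1.2,65],"angular":[0,0,0]},{"grip":0.4,"offset":[0,-1.2,78],"angular":[0,0,0]},{"grip":0.4,"offset":[0,-1.2,81],"angular":[0,0,0]},{"grip":0.4,"offset":[0,-1.2,81],"angular":[0,0,0]},{"grip":0.7,"offset":[0,-1.2,81],"angular":[0,0,0]},{"grip":1,"offset":[0,-1.2,81],"angular":[0,0,0]},{"grip":1,"offset":[0,-1.2,81],"angular":[0,0,0]},{"grip":1,"offset":[0,-1.2,81],"angular":[0,0,0]}]' 80;python3 -m crank '[{"grip":1,"offset":[0,0,0],"angular":[0,0,0]},{"grip":1,"offset":[0,0,0],"angular":[0,0,0]}]'
```

```text
t: 12.95
tcp_pos: [0.6123, 0.0964, 0.06]
tool_rot: [0.729, 0.685, 0.001, 0.001]
force: [-0.8, 0.2, 5.3]
finger_gap: 0.145
t: 13.15
tcp_pos: [0.6123, 0.0964, 0.0601]
tool_rot: [0.729, 0.685, 0.001, 0.001]
force: [-0.2, -1.3, 5.4]
finger_gap: 0.145
```

Gripped: the opening of 0.145 × 85 mm is about 12–14 mm, which fits the bar. Pulling 95 mm first.

```bash
python3 -m crank '[{"grip":1,"offset":[0,-5,0],"angular":[0,0,0]},{"grip":1,"offset":[0,-15,0],"angular":[0,0,0]},{"grip":1,"offset":[0,-28,0],"angular":[0,0,0]},{"grip":1,"offset":[0,-42,0],"angular":[0,0,0]},{"grip":1,"offset":[0,-56,0],"angular":[0,0,0]},{"grip":1,"offset":[0,-70,0],"angular":[0,0,0]},{"grip":1,"offset":[0,-82,0],"angular":[0,0,0]},{"grip":1,"offset":[0,-90,0],"angular":[0,0,0]},{"grip":1,"offset":[0,-95,0],"angular":[0,0,0]},{"grip":1,"offset":[0,-95,0],"angular":[0,0,0]}]';python3 -m crank '[{"grip":1,"offset":[0,0,0],"angular":[0,0,0]},{"grip":1,"offset":[0,0,0],"angular":[0,0,0]}]'
python3 - <<'E'
from h import *
import pickle
s=vision.snapshot("wrist"); cv2.imwrite("pics/w9.png",s["pixels"][:,:,::-1]); pickle.dump(s,open("w9.pkl","wb"))
cv2.imwrite("pics/z9.png",cv2.resize(s["pixels"][110:260,230:410,::-1],None,fx=4,fy=4,interpolation=cv2.INTER_NEAREST))
E
```

```text
t: 14.15
tcp_pos: [0.5212, 0.1024, 0.06]
tool_rot: [0.729, 0.685, 0.004, 0.004]
force: [8.3, 0.7, 1.2]
finger_gap: 0.144
t: 14.35
tcp_pos: [0.5219, 0.1024, 0.06]
tool_rot: [0.729, 0.684, 0.004, 0.004]
force: [7.8, 1.2, 2.1]
finger_gap: 0.146
```

View pics/z9.png

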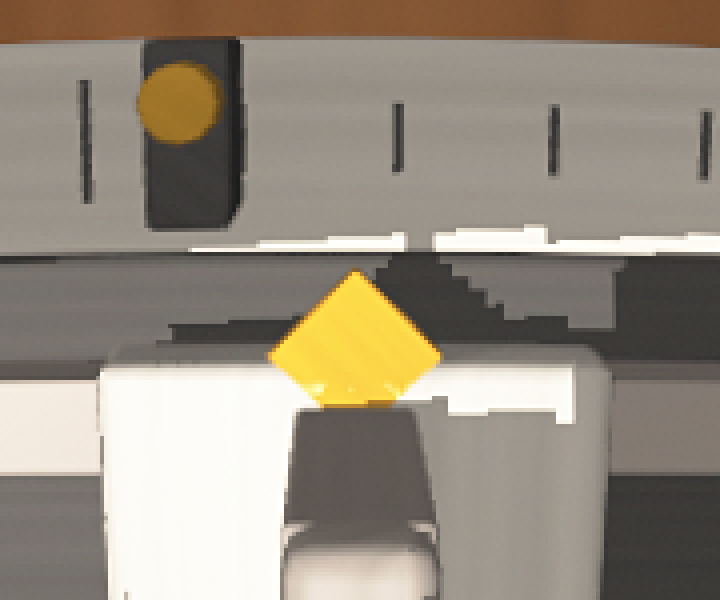

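View pics/w9.png

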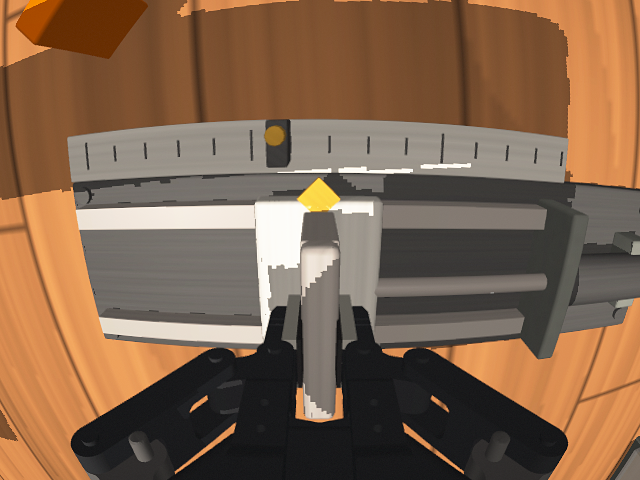

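Run:
```python
from h import *
import pickle
s=pickle.load(open("w9.pkl","rb"))
T=lambda x,y,z:onz(s,(x+.5)/4+230-.5,(y+.5)/4+110-.5,z,True)[:2]
xh=np.array([np.cos(np.deg2rad(-3.7)),np.sin(np.deg2rad(-3.7))])
f=lambda *a:(T(*a)@xh*1000).round(1)
for z in(.029,.033,.036): print("ptr",z,f(355,270,z))
print("top edges",f(148,226,.034),f(229,226,.034),"back",f(145,42,.034),f(230,42,.034),"base +x edge",f(240,210,.012),f(242,50,.012),"base -x",f(148,226,.012))
print("screw",f(179,104,.039)); print(manip.sense()["force"],manip.sense()["tcp_pos"]@np.r_[xh,0])
```

```text
ptr 0.029 513.2
ptr 0.033 513.1
ptr 0.036 513.1
top edges 489.5 498.8 back 489.5 499.1 base +x edge 498.6 499.1 base -x 486.6
screw 493.8
[8.03354134 2.00490921 2.35078246] 0.5142786780516306
```

The pointer is at 513.1 mm and the clamp centre at 494.2 mm, so 19 mm remains.

```bash
python3 -m crank '[{"grip":1,"offset":[0,-5,0],"angular":[0,0,0]},{"grip":1,"offset":[0,-11,0],"angular":[0,0,0]},{"grip":1,"offset":[0,-16,0],"angular":[0,0,0]},{"grip":1,"offset":[0,-19,0],"angular":[0,0,0]},{"grip":1,"offset":[0,-19,0],"angular":[0,0,0]},{"grip":1,"offset":[0,-19,0],"angular":[0,0,0]},{"grip":1,"offset":[0,-19,0],"angular":[0,0,0]},{"grip":1,"offset":[0,-19,0],"angular":[0,0,0]}]'
python3 - <<'E'
from h import *
import pickle
s=vision.snapshot("wrist"); cv2.imwrite("pics/w10.png",s["pixels"][:,:,::-1]); pickle.dump(s,open("w10.pkl","wb"))
cv2.imwrite("pics/z10.png",cv2.resize(s["pixels"][110:260,230:410,::-1],None,fx=4,fy=4,interpolation=cv2.INTER_NEAREST))
E
```

```text
t: 15.2
tcp_pos: [0.5039, 0.1036, 0.0601]
tool_rot: [0.729, 0.684, 0.005, 0.004]
force: [10.0, 2.0, 0.9]
finger_gap: 0.15
```

View pics/z10.png

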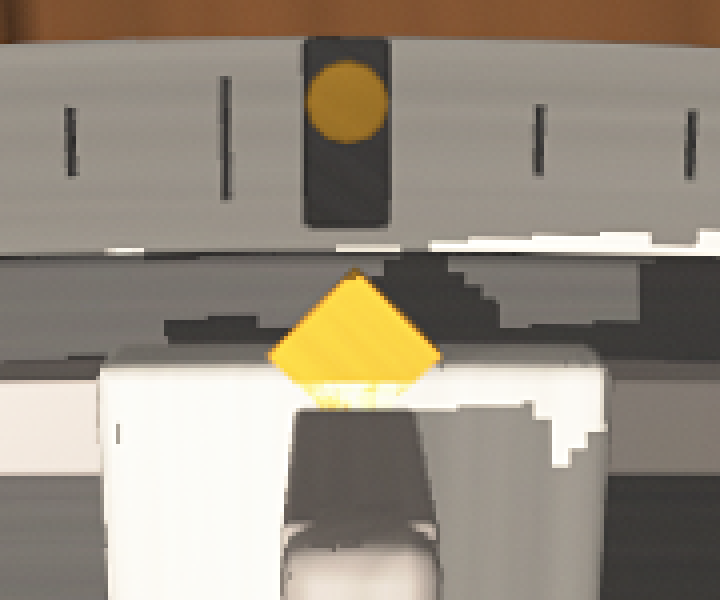

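The pointer tip (355) is within the clamp's width (304–390) but about 1 mm short of its centre. I'll trim by 1 mm and recheck.

```bash
python3 -m crank '[{"grip":1,"offset":[0,-1,0],"angular":[0,0,0]},{"grip":1,"offset":[0,-1,0],"angular":[0,0,0]},{"grip":1,"offset":[0,-1,0],"angular":[0,0,0]},{"grip":1,"offset":[0,-1,0],"angular":[0,0,0]},{"grip":1,"offset":[0,-1,0],"angular":[0,0,0]},{"grip":1,"offset":[0,-1,0],"angular":[0,0,0]},{"grip":1,"offset":[0,-1,0],"angular":[0,0,0]},{"grip":1,"offset":[0,-1,0],"angular":[0,0,0]}]'
python3 - <<'E'
from h import *
s=vision.snapshot("wrist")
cv2.imwrite("pics/z11.png",cv2.resize(s["pixels"][110:260,230:410,::-1],None,fx=4,fy=4,interpolation=cv2.INTER_NEAREST))
t=vision.snapshot("top");cv2.imwrite("pics/t11.png",cv2.resize(t["pixels"][160:310,150:450,::-1],None,fx=2.6,fy=2.6))
st=manip.sense();print(st["qd"].round(4),st["force"],st["tcp_pos"])
E
```

```text
t: 16.05
tcp_pos: [0.5032, 0.1036, 0.06]
tool_rot: [0.729, 0.684, 0.005, 0.005]
force: [10.3, 1.7, 1.2]
finger_gap: 0.15
[-0.0016 -0.0008  0.0006 -0.0021 -0.0007  0.0013] [ 9.0882324   1.33750498 -0.09741883] [0.50315607 0.10363888 0.06004881]
```

View pics/z11.png

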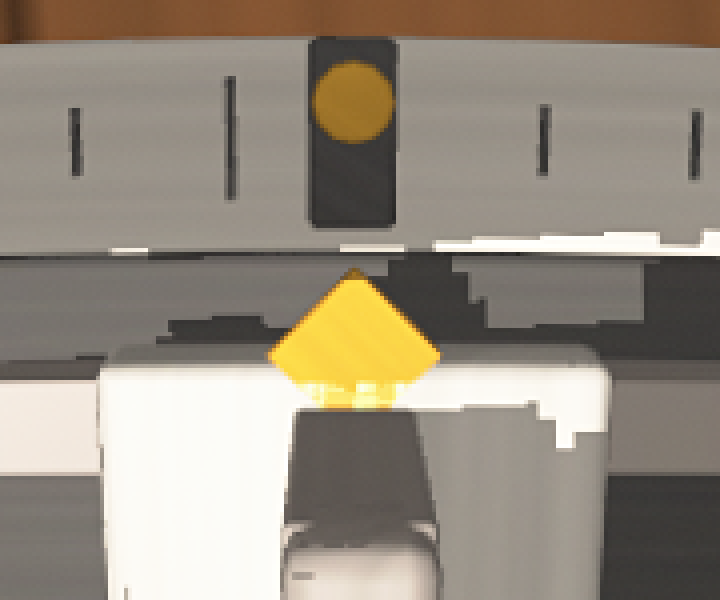

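View pics/t11.png

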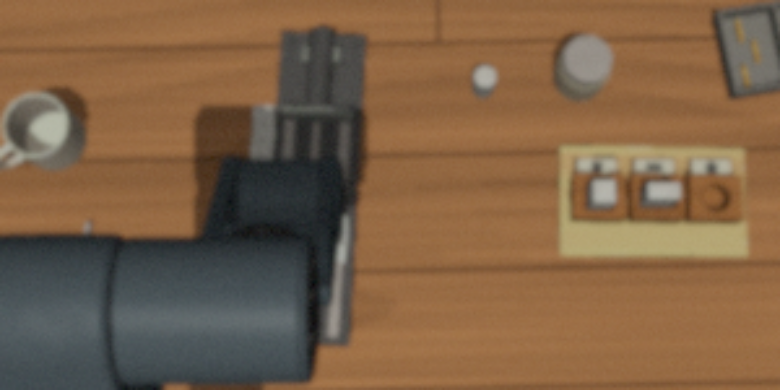

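The pointer tip (column 354) is now centred on the clamp (309–396). The arm is steady with a 9–10 N pull, and the top view shows the block in the oblong slot. Handing in.

```bash
python3 -c "
from station import manip
print(manip.sign_off())"
```

```text
the job is handed in; nothing more can be done
None
```

I put the flat setting block in the rack's oblong slot and let go. Then I pulled the carriage out by its handle to the marker clamp and handed the job in at about 16 s, still gripping the handle.

- **Block:** it met the pocket floor at the expected height (TCP 51 mm, about 5 N). After release it stood upright and square with the pocket, and the final top view showed it still there. The height rests on that contact: my camera check of its top face came out about 3 mm long and 4 mm off in y. I put that down to one side face counting as part of the top.
- **Carriage:** in the last wrist picture the pointer tip (column 354) was within half a millimetre of the clamp's centre (309–396). The pull was steady at 9–10 N with an 80 N grip, and the arm was not moving.
- **Disagreement with the brief:** the block stood with its 40 mm side across the pull direction, not along it. I gripped it as measured.
- **Bystanders:** nothing but the set block and carriage was touched on purpose, and the round block, jar, mug and square block looked undisturbed in the last top view. I made no separate check of the screwdriver, wrench or hammer.

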